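# Label rolls onto the roll stand by width

## Robot

A 6-joint arm with a two-finger parallel gripper is mounted at the origin on the work surface. World frame = base frame: x ahead of the robot, y to its left, z up, the work surface at z = 0. Lengths are in mm, angles in rad, forces in N, time in s.
With the tool pointing down it reaches from about 425 to 950 mm from the base axis. Payload 14.7 kg.
Tool frame: the origin (TCP) lies at the very end of the fingers, on their centre line; the grasp point (between the pads) lies 19 mm behind it; z points along the fingers, y is the line along which they close (so a half turn about z gives the same grasp; the last joint's range is limited). The gripper opens to 85 mm and grips with 20 to 120 N. Pads are 22 mm wide; open, the fingers measure 114 mm over their backs; the gripper's body (76 mm by 85 mm) begins 54 mm behind the grasp point. The pads swing forward as they close: fully open they stand 13 mm farther back than shut.
Start: joints at [-1.347, 0.48, 1.596, -0, 1.065, -0.047], TCP at [173.893, -626.301, 231.297] pointing down, gripper open.
Joint ranges: [-2.75, 2.75], [-0.82, 2.05], [0.23, 2.67], [-1.56, 4.7], [0.09, 2.69], [-2.92, 2.92]. Speed limits (rad/s): [1.89, 1.89, 2.39, 3.01, 3.01, 3.01].

## Interface

Orientations are given as a unit quaternion [w, x, y, z].
In Python, from rig import readout, get_image, camera_params, ctrl, finder gives the robot as it stands.
- The arm moves only by the shell command python3 -m creep 'ROWS' [OPENING]. ROWS is JSON, a list of rows, each a list of 6 numbers: the shift along the tool's x, y, z in cm, then the turn, a rotation vector about the tool's x, y, z in rad. In form: [[x, y, z, rx, ry, rz], ...]. A call has 1 to 8 rows; each row shifts and turns the commanded pose from where the row before left it, along the tool's axes as they then stand; what a row does not reach is not made up. A row lasts 1/8 s, in which the tool goes at most 62.5 mm and 10.7 degrees, less where a joint would pass 70% of its speed; a pose out of reach is approached as far as the arm can. A call with a gripper value outside its range is refused whole. OPENING is the finger opening in cm, from 0 to 8.54, set as the call begins (- or left out, the last holds). The fingers move at their own pace and stop on an object; the grip force is fixed at half the most. Time passes only in rows, so rows that do not move let the fingers close. It gives the time, the measured TCP pose, the force, the opening and the grip force at its end, in the units of the state.
- readout.sense(): the state, without advancing time (a new reading comes with each control period).
- get_image(name): name is "scene" or "top" or "wrist"; returns the picture (480x640x3 uint8, red, green, blue); there is no depth.
- camera_params(name): a dict with "K" (3x3 intrinsics, pixels), "origin" and "rotation" of the camera in the world. Camera axes: x right, y down, z forward; pixel columns grow to the right and rows downward; lengths in mm; the calibration is good to about 2 mm. The wrist camera is an equidistant fisheye: a pixel r from the principal point sees the ray r / f radians off the axis. A picture is of the moment at which its call begins: read the wrist's pose just before it. camera_params takes no time and is no camera call; for the wrist camera it gives the pose at the moment of the call.
- ctrl.hand_in(): hands the job in; it is judged then, once.
Trained networks look in the newest picture that a camera, given by its name, has taken for a name from the list of things; names that differ only in an ending like _2 or _b are one class to them, and where a whole thing is asked for, a point or a joint stands for the part that bears it (a point fixed in the world has none). Each returns a list of dicts, best first, with "score" (0 to 1); they miss things now and then, are a little off and sometimes report something else, mostly with a low value. They report only what shows in the picture. A call takes as long as a camera call.
- finder.look_for(camera, label): "location" ([x, y, z] in mm, in world coordinates, good to about 4 mm: the middle of the surface that is visible of it).
- finder.masks_of(camera, label): "region" (480x640 bool, what is visible of it).
- finder.tip_of(camera, label): "location" ([x, y, z] in mm, in world coordinates, good to about 4 mm: a listed point, or the origin of a listed thing).
The state is a dict: "time_s": time; "q": joint angles; "qd": joint speeds; "effort": joint torques, N m; "tcp_pos": TCP position; "eef_rot": TCP orientation; "wrist_force": force on the tool from outside, world axes, zero at the start; "moment": the same for the moment, N m; "width": finger opening in mm; "gripper_force": force on a finger pad.
Only numpy, scipy, OpenCV 4.12 (cv2) and the standard library are available. Lean on these libraries where they do the work, as an engineer would, in place of code of your own. Each camera call takes 0.05 s, during which the arm holds its last target. There are 200 camera calls.

## Task

Put the four label rolls on the four spindles of the low steel stand, one flat on each spindle and fully down, in order of label width: the narrowest on the spindle nearest the label printer, the widest on the one farthest from it. Do not knock over the spray bottle.

Things in the scene. Friction and masses are not known exactly. Their poses are not given: they have to be found in the camera images.
- roll_30: Label roll lying flat on the bench at the start: yellow liner (colour of the flat end face), white labels with red print around the outside. Label width (its height as it lies) 30 mm, outer diameter 62 mm, open core hole 38 mm through it. Origin: centre of its underside; z up along the core. About 55 g, firm, not fragile.
- roll_45: Label roll lying flat on the bench at the start: white liner (colour of the flat end face), white labels with green print around the outside. Label width (its height as it lies) 45 mm, outer diameter 54 mm, open core hole 38 mm through it. Origin: centre of its underside; z up along the core. About 60 g, firm, not fragile.
- roll_60: Label roll lying flat on the bench at the start: blue liner (colour of the flat end face), white labels with orange print around the outside. Label width (its height as it lies) 60 mm, outer diameter 64 mm, open core hole 38 mm through it. Origin: centre of its underside; z up along the core. About 120 g, firm, not fragile.
- roll_75: Label roll lying flat on the bench at the start: brown kraft liner (colour of the flat end face), white labels with black print around the outside. Label width (its height as it lies) 75 mm, outer diameter 56 mm, open core hole 38 mm through it. Origin: centre of its underside; z up along the core. About 100 g, firm, not fragile.
- spindle_a: One of four like spindles in a row, first from the robot's left, on a fixed low steel stand (420 mm along y, 84 mm deep, top 14 mm above bench); neighbours 88-112 mm apart. Bright flange 48 mm across, 5 mm thick; black post 18 mm across, tapered tip 43 mm above the origin. Origin: on the axis, on the stand's top, under the flange; a seated roll's underside is 5 mm above it. y along the stand, to the left.
- spindle_b: One of four like spindles in a row, second from the robot's left, on a fixed low steel stand (420 mm along y, 84 mm deep, top 14 mm above bench); neighbours 88-112 mm apart. Bright flange 48 mm across, 5 mm thick; black post 18 mm across, tapered tip 43 mm above the origin. Origin: on the axis, on the stand's top, under the flange; a seated roll's underside is 5 mm above it. y along the stand, to the left.
- spindle_c: One of four like spindles in a row, third from the robot's left, on a fixed low steel stand (420 mm along y, 84 mm deep, top 14 mm above bench); neighbours 88-112 mm apart. Bright flange 48 mm across, 5 mm thick; black post 18 mm across, tapered tip 43 mm above the origin. Origin: on the axis, on the stand's top, under the flange; a seated roll's underside is 5 mm above it. y along the stand, to the left.
- spindle_d: One of four like spindles in a row, fourth from the robot's left, on a fixed low steel stand (420 mm along y, 84 mm deep, top 14 mm above bench); neighbours 88-112 mm apart. Bright flange 48 mm across, 5 mm thick; black post 18 mm across, tapered tip 43 mm above the origin. Origin: on the axis, on the stand's top, under the flange; a seated roll's underside is 5 mm above it. y along the stand, to the left.
- printer: Desktop label printer, fixed: dark base, light grey lid, a white label coming out of its front; 225 mm deep (x), 180 mm wide (y), 157 mm high. It stands off one end of the roll stand, on the robot's left or right; a black tape dispenser stands off the other end. Origin: centre of its underside; its front faces -x.
- spray_bottle: Loose spray bottle, white-blue with a blue trigger head, 62 mm across and 194 mm high, standing off the left end of the roll stand. Bystander. Origin: centre of its underside; z up.

How it is judged (in metres and radians):
At the end, for the whole second after the job is handed in: Each roll is on its own spindle, its centre within 13 mm of the spindle's axis and its underside less than 10 mm above the spindle's origin (seated: 5 mm), upright within 0.1 rad, at rest and released; along the row from the printer's end: 30, 45, 60, 75 mm. The printer may be at either end (((world y of printer above 0 m and horizontal distance between roll_30 and spindle_a below 0.013 m and z of roll_30 in the frame of spindle_a below 0.01 m and horizontal distance between roll_45 and spindle_b below 0.013 m and z of roll_45 in the frame of spindle_b below 0.01 m and horizontal distance between roll_60 and spindle_c below 0.013 m and z of roll_60 in the frame of spindle_c below 0.01 m and horizontal distance between roll_75 and spindle_d below 0.013 m and z of roll_75 in the frame of spindle_d below 0.01 m) or (world y of printer below 0 m and horizontal distance between roll_30 and spindle_d below 0.013 m and z of roll_30 in the frame of spindle_d below 0.01 m and horizontal distance between roll_45 and spindle_c below 0.013 m and z of roll_45 in the frame of spindle_c below 0.01 m and horizontal distance between roll_60 and spindle_b below 0.013 m and z of roll_60 in the frame of spindle_b below 0.01 m and horizontal distance between roll_75 and spindle_a below 0.013 m and z of roll_75 in the frame of spindle_a below 0.01 m)) and angle between each of roll_30, roll_45, roll_60, roll_75's own z axis and vertical below 0.1 rad and linear speed of each of roll_30, roll_45, roll_60, roll_75 below 0.02 m/s and angular speed of each of roll_30, roll_45, roll_60, roll_75 below 0.3 rad/s); the robot touches nothing.
It fails at once if the spray bottle is knocked over (angle between spray_bottle's own z axis and vertical above 0.5 rad).
It also fails if it takes over 96 s, if anything falls off the work surface, if the arm or the gripper's body presses on something with over 40 N, if the wrist force passes 120 N, or if a joint passes its speed limit or range.

## Working session

There is one attempt and no reset: what is moved stays moved. The work goes in short steps, Python scripts to look and compute and a shell command to move; the robot and the scene stay as the last step left them, time stands still between calls to the robot, and variables do not carry over. Pictures are saved under pics/ and viewed, at most 14 in all, crops included, and the job is handed in when it is done.

```bash
ls; mkdir -p pics
python3 - <<'E'
from rig import readout,get_image,camera_params,finder
import cv2,numpy as np
s=readout.sense();print(s['tcp_pos'],s['eef_rot'],s['width'],s['time_s'])
for c in ['scene','top']:
    im=get_image(c);cv2.imwrite(f'pics/{c}0.png',im[:,:,::-1])
    p=camera_params(c);print(c,np.round(p['origin']),np.round(p['K'],1).tolist(),np.round(p['rotation'],3).tolist())
for l in ['roll_30','roll_45','roll_60','roll_75','spindle_a','printer','spray_bottle']:
    for c in (['top','scene'] if l!='printer' else ['top']):
        print(l,c,[(np.round(d['location'],1).tolist(),round(d['score'],2)) for d in finder.tip_of(c,l)][:6])
print(readout.sense()['time_s'])
E
```

```text
pics
[ 173.81341965 -625.89991234  230.66466319] [-6.14058002e-04  9.90845508e-01  1.34999261e-01 -4.92635517e-05] 85.37625213090435 0.0
scene [1040. -844.  877.] [[519.0, 0.0, 316.1], [0.0, 519.0, 238.5], [0.0, 0.0, 1.0]] [-0.41, 0.87, 0.244, -0.125]
top [ 438.   21. 1276.] [[509.3, 0.0, 326.5], [0.0, 509.3, 240.4], [0.0, 0.0, 1.0]] [0.021, -0.705, 0.709, -0.024]
roll_30 top [([355.0, 306.5, 0.6], 0.96), ([431.3, -133.5, 1.2], 0.84), ([443.3, 106.8, 0.2], 0.73), ([425.0, -268.2, -1.4], 0.66)]
roll_30 scene [([447.8, 108.3, -1.8], 0.9), ([430.9, -131.4, -2.1], 0.74), ([417.9, -265.3, 1.0], 0.71)]
roll_45 top [([355.0, 306.5, 0.6], 0.96), ([431.3, -133.5, 1.2], 0.84), ([443.3, 106.8, 0.2], 0.73), ([425.0, -268.2, -1.4], 0.66)]
roll_45 scene [([447.8, 108.3, -1.8], 0.9), ([430.9, -131.4, -2.1], 0.74), ([417.9, -265.3, 1.0], 0.71)]
roll_60 top [([355.0, 306.5, 0.6], 0.96), ([431.3, -133.5, 1.2], 0.84), ([443.3, 106.8, 0.2], 0.73), ([425.0, -268.2, -1.4], 0.66)]
roll_60 scene [([447.8, 108.3, -1.8], 0.9), ([430.9, -131.4, -2.1], 0.74), ([417.9, -265.3, 1.0], 0.71)]
roll_75 top [([355.0, 306.5, 0.6], 0.96), ([431.3, -133.5, 1.2], 0.84), ([443.3, 106.8, 0.2], 0.73), ([425.0, -268.2, -1.4], 0.66)]
roll_75 scene [([447.8, 108.3, -1.8], 0.9), ([430.9, -131.4, -2.1], 0.74), ([417.9, -265.3, 1.0], 0.71)]
spindle_a top [([601.8, 98.2, 14.8], 0.71), ([642.4, -198.2, 15.0], 0.66), ([612.7, -0.4, 13.2], 0.64), ([629.3, -100.5, 16.5], 0.53)]
spindle_a scene [([600.6, 96.9, 16.4], 0.8), ([627.7, -97.8, 14.4], 0.76), ([644.4, -196.9, 13.6], 0.7), ([612.5, -0.5, 13.4], 0.48)]
printer top [([614.8, 531.1, -4.0], 0.8)]
spray_bottle top [([652.8, 322.8, -0.1], 0.78)]
spray_bottle scene [([648.8, 326.8, 3.4], 0.83)]
0.75
```

View pics/top0.png

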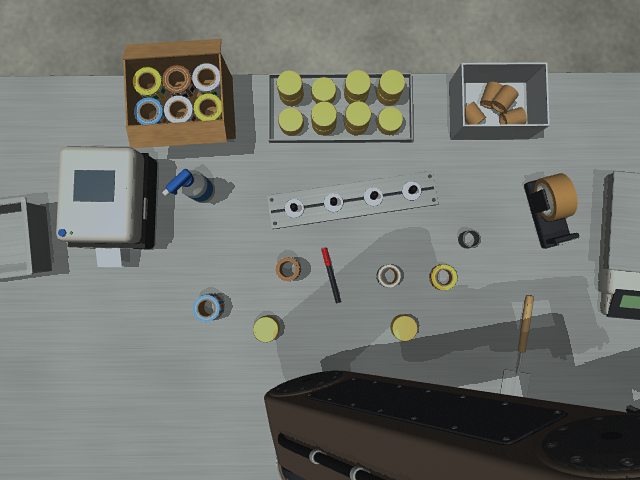

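View pics/scene0.png

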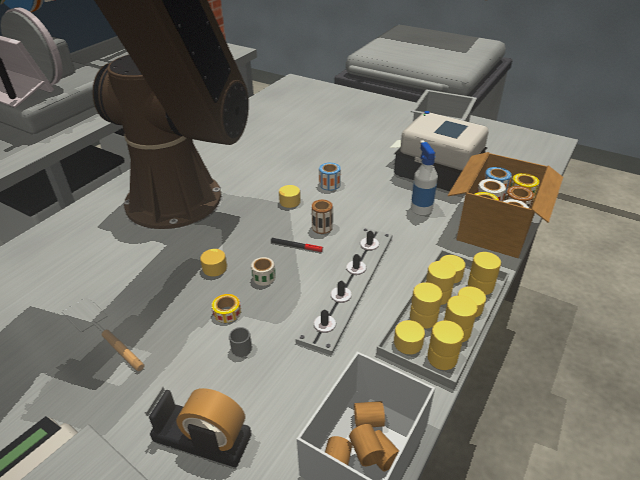

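```bash
cat > h.py <<'E'
import sys,numpy as np
from rig import readout,get_image,camera_params,finder
from scipy.spatial.transform import Rotation as R
W=R.from_matrix(np.array([[-np.sin(.141),np.cos(.141),0],[np.cos(.141),np.sin(.141),0],[0,0,-1]]).T)
def rel(*pts):
    s=readout.sense();p=np.array(s['tcp_pos']);w,*v=s['eef_rot'];r=R.from_quat([*v,w])
    print('t',round(s['time_s'],2),'tcp',p.round(1),'rot-to-go (tool)',(r.inv()*W).as_rotvec().round(3),'w',round(s['width'],1))
    for t in pts: # cm in the current and in the wanted tool axes
        print(t,'now',(r.inv().apply(t-p)/10).round(2),'wanted',(W.inv().apply(t-p)/10).round(2)); 
        p=np.array(t,float)
def wrist(l,n=4):
    get_image('wrist')
    print(l,[(np.round(d['location'],1).tolist(),round(d['score'],2)) for d in finder.tip_of('wrist',l)][:n])
E
python3 -c "
from h import *
rel([421.5,-266.7,150],[421.5,-266.7,6])"
```

```text
t 0.75 tcp [ 173.9 -626.3  231.3] rot-to-go (tool) [-0.    -0.    -1.441] w 85.5
[421.5, -266.7, 150] now [ 33.48 -28.02   8.13] wanted [32.12 29.57  8.13]
[421.5, -266.7, 6] now [ 0.   0.  14.4] wanted [ 0.   0.  14.4]
```

```bash
python3 -m creep '[[0,0,0,0,0,-0.18],[0,0,0,0,0,-0.18],[0,0,0,0,0,-0.18],[0,0,0,0,0,-0.18],[0,0,0,0,0,-0.18],[0,0,0,0,0,-0.18],[0,0,0,0,0,-0.18],[0,0,0,0,0,-0.181]]' 8.54
python3 -m creep '[[4,3.7,1,0,0,0],[4,3.7,1,0,0,0],[4,3.7,1,0,0,0],[4,3.7,1,0,0,0],[4,3.7,1,0,0,0],[4,3.7,1,0,0,0],[4,3.7,1,0,0,0],[4,3.7,1,0,0,0]]'
python3 -c "
from h import *
rel([421.5,-266.7,150],[421.5,-266.7,6])
wrist('roll_30');wrist('spindle_a')"
```

```text
time_s: 1.75
tcp_pos: [173.9, -626.3, 231.3]
eef_rot: [0.0, 0.653, 0.757, -0.0]
wrist_force: [-0.4, 0.1, -0.3]
width: 85.1
gripper_force: 0.0
time_s: 2.75
tcp_pos: [423.0, -266.5, 151.3]
eef_rot: [0.0, 0.656, 0.755, 0.0]
wrist_force: [0.8, -1.1, 0.8]
width: 85.3
gripper_force: 0.0
t 2.75 tcp [ 423.  -266.5  151.3] rot-to-go (tool) [ 0.001  0.001 -0.   ] w 85.3
[421.5, -266.7, 150] now [ 0.   -0.15  0.13] wanted [ 0.   -0.15  0.13]
[421.5, -266.7, 6] now [ 1.00e-02 -1.00e-02  1.44e+01] wanted [ 0.   0.  14.4]
roll_30 [([424.6, -268.4, 0.5], 0.72), ([429.3, -135.4, 2.3], 0.61)]
spindle_a [([627.0, -100.1, 11.9], 0.92), ([643.7, -194.1, 12.7], 0.87)]
```

```bash
python3 -m creep '[[-0.1,0,4,0,0,0],[0,0,4,0,0,0],[0,0,4,0,0,0],[0,0,2.5,0,0,0],[0,0,0,0,0,0]]' && python3 -m creep '[[0,0,0,0,0,0],[0,0,0,0,0,0],[0,0,0,0,0,0],[0,0,0,0,0,0],[0,0,0,0,0,0],[0,0,0,0,0,0]]' 4
python3 -c "
from h import *
rel([423,-267,150],[601.2,97.5,150],[601.2,97.5,26])"
```

```text
time_s: 3.58
tcp_pos: [420.8, -269.3, 5.1]
eef_rot: [-0.001, 0.656, 0.755, -0.0]
wrist_force: [-1.1, 0.3, 0.6]
width: 85.1
gripper_force: 0.0
time_s: 4.32
tcp_pos: [422.8, -269.8, 8.2]
eef_rot: [0.001, 0.656, 0.755, 0.0]
wrist_force: [-4.3, -2.1, 13.5]
width: 59.7
gripper_force: 61.7
t 4.33 tcp [ 422.8 -269.8    8.2] rot-to-go (tool) [ 0.002  0.002 -0.   ] w 59.7
[423, -267, 150] now [  0.25   0.09 -14.19] wanted [  0.28   0.06 -14.18]
[601.2, 97.5, 150] now [ 3.359e+01  2.276e+01 -3.000e-02] wanted [33.58 22.77  0.  ]
[601.2, 97.5, 26] now [ 0.03 -0.02 12.4 ] wanted [ 0.   0.  12.4]
```

```bash
python3 -m creep '[[0,0,-3.5,0,0,0],[0,0,-3.5,0,0,0],[0,0,-3.5,0,0,0],[0,0,-3.7,0,0,0]]' && python3 -m creep '[[4.2,2.85,0,0,0,0],[4.2,2.85,0,0,0,0],[4.2,2.85,0,0,0,0],[4.2,2.85,0,0,0,0],[4.2,2.85,0,0,0,0],[4.2,2.85,0,0,0,0],[4.2,2.85,0,0,0,0],[4.2,2.85,0,0,0,0]]'
python3 -c "
from h import *
rel([601.2,97.5,150],[601.2,97.5,26])
import cv2
wrist('spindle_a');wrist('roll_30')
cv2.imwrite('pics/w1.png',get_image('wrist')[:,:,::-1])"
```

```text
time_s: 4.82
tcp_pos: [422.2, -269.1, 150.8]
eef_rot: [0.001, 0.656, 0.755, 0.0]
wrist_force: [0.5, -0.5, -0.8]
width: 59.1
gripper_force: 65.9
time_s: 5.82
tcp_pos: [601.5, 97.4, 149.9]
eef_rot: [0.001, 0.655, 0.755, 0.001]
wrist_force: [1.0, -1.3, -0.3]
width: 59.3
gripper_force: 66.0
t 5.83 tcp [601.5  97.4 149.9] rot-to-go (tool) [0.002 0.    0.   ] w 59.3
[601.2, 97.5, 150] now [ 0.01 -0.03 -0.01] wanted [ 0.01 -0.03 -0.01]
[601.2, 97.5, 26] now [ 0.   -0.03 12.4 ] wanted [ 0.   0.  12.4]
spindle_a [([602.9, 91.9, 13.9], 0.97), ([613.6, -3.1, 10.9], 0.95)]
roll_30 [([449.2, 113.6, 0.1], 0.65)]
```

View pics/w1.png

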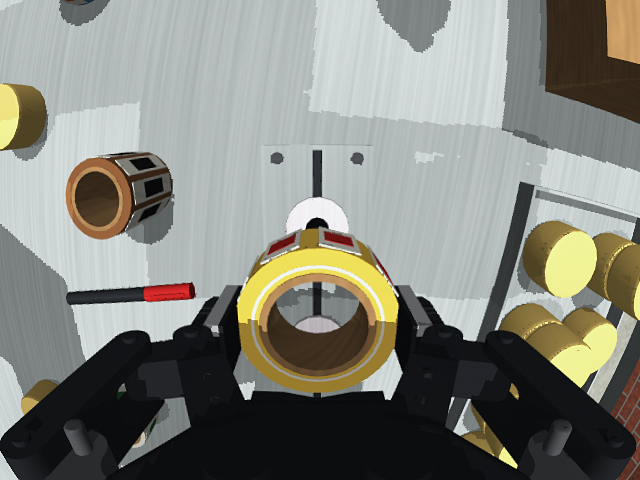

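The picture shows roll_30 held level between the pads (around 318,320), with spindle_a (317,222) in front and the row groove in line; roll_75 (100,195) stands clear.

```bash
python3 -m creep '[[0,0,4,0,0,0],[0,0,3,0,0,0],[0,0,2,0,0,0],[0,0,1.5,0,0,0],[0,0,1,0,0,0],[0,0,0.7,0,0,0],[0,0,0,0,0,0]]'
```

```text
time_s: 6.95
tcp_pos: [600.8, 95.6, 27.2]
eef_rot: [0.0, 0.656, 0.755, 0.0]
wrist_force: [-3.9, -4.0, 9.8]
width: 59.4
gripper_force: 67.1
```

```bash
python3 -m creep '[[0,0,0,0,0,0],[0,0,0,0,0,0],[0,0,0,0,0,0],[0,0,0,0,0,0]]' 8.54
python3 -m creep '[[0,0,-4,0,0,0],[0,0,-4,0,0,0],[0,0,-4,0,0,0],[0,0,-2,0,0,0],[0,0,0,0,0,0]]'
python3 -c "
from h import *
rel([446,109.5,170])
get_image('top');
print([(np.round(d['location'],1).tolist(),round(d['score'],2)) for d in finder.tip_of('scene','roll_30')])
import cv2
cv2.imwrite('pics/w2.png',get_image('scene')[150:400,180:480][:,:,::-1].repeat(2,0).repeat(2,1))"
```

```text
time_s: 7.45
tcp_pos: [600.7, 95.8, 26.3]
eef_rot: [0.0, 0.656, 0.755, 0.0]
wrist_force: [0.5, -0.0, -0.4]
width: 85.4
gripper_force: 0.0
time_s: 8.07
tcp_pos: [601.6, 95.9, 167.9]
eef_rot: [0.001, 0.656, 0.755, 0.001]
wrist_force: [-0.7, -0.1, 0.1]
width: 85.6
gripper_force: 0.0
t 8.07 tcp [601.6  95.9 167.9] rot-to-go (tool) [0.003 0.    0.   ] w 85.6
[446, 109.5, 170] now [  3.53 -15.21  -0.26] wanted [  3.53 -15.21  -0.21]
[([447.8, 108.3, -1.8], 0.9), ([430.9, -131.4, -2.1], 0.74), ([417.9, -265.3, 1.0], 0.71)]
```

View pics/w2.png

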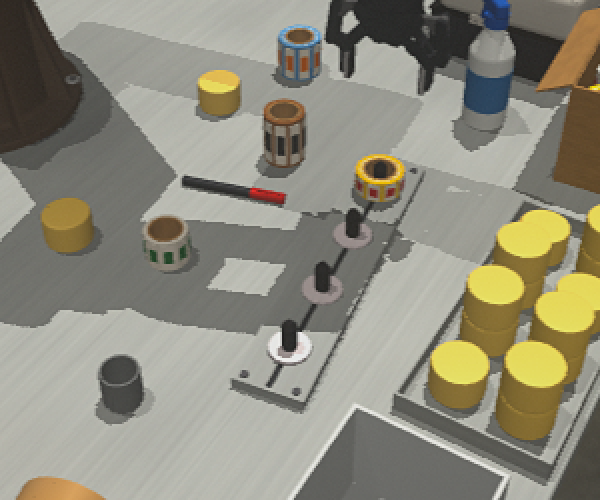

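Scene shows roll_30 flat on spindle_a (380,178); the bottle stands. Next roll_75.

```bash
python3 -m creep '[[1.2,-5,0,0,0,0],[1.2,-5,0,0,0,0],[1.2,-5.2,0,0,0,0],[0,0,0,0,0,0]]'
python3 -c "
from h import *
wrist('roll_75');rel([446,109.5,25])"
```

```text
time_s: 8.72
tcp_pos: [440.3, 109.9, 165.2]
eef_rot: [-0.002, 0.655, 0.755, -0.002]
wrist_force: [0.9, -0.2, 0.3]
width: 85.7
gripper_force: 0.0
roll_75 [([449.3, 110.9, 0.7], 0.74), ([600.7, 96.0, 19.0], 0.66)]
t 8.82 tcp [444.9 110.2 165.9] rot-to-go (tool) [-0.  0.  0.] w 85.2
[446, 109.5, 25] now [-0.09  0.11 14.09] wanted [-0.09  0.1  14.09]
```

```bash
python3 -m creep '[[0,0.25,4,0,0,0],[0,0,4,0,0,0],[0,0,4,0,0,0],[0,0,2.1,0,0,0],[0,0,0,0,0,0]]' && python3 -m creep '[[0,0,0,0,0,0],[0,0,0,0,0,0],[0,0,0,0,0,0],[0,0,0,0,0,0],[0,0,0,0,0,0]]' 4
python3 -m creep '[[0,0,-4,0,0,0],[0,0,-4,0,0,0],[0,0,-4,0,0,0],[0,0,-3,0,0,0]]'
python3 -c "
from h import *
rel([643.4,-197,175],[643.4,-197,44])"
```

```text
time_s: 9.45
tcp_pos: [447.3, 110.2, 23.5]
eef_rot: [-0.001, 0.656, 0.755, -0.001]
wrist_force: [0.7, 0.6, 0.3]
width: 85.6
gripper_force: 0.0
time_s: 10.07
tcp_pos: [448.6, 110.6, 26.5]
eef_rot: [0.001, 0.656, 0.755, 0.001]
wrist_force: [0.4, -0.2, 5.7]
width: 55.6
gripper_force: 62.0
time_s: 10.58
tcp_pos: [448.2, 110.6, 178.1]
eef_rot: [0.001, 0.656, 0.755, 0.001]
wrist_force: [1.0, 0.6, -1.4]
width: 55.6
gripper_force: 64.0
t 10.57 tcp [448.2 110.6 178.1] rot-to-go (tool) [ 0.003 -0.     0.   ] w 55.6
[643.4, -197, 175] now [-33.2   15.01   0.35] wanted [-33.2   15.01   0.31]
[643.4, -197, 44] now [-0.   -0.04 13.1 ] wanted [ 0.   0.  13.1]
```

```bash
python3 -m creep '[[-4.15,1.88,0,0,0,0],[-4.15,1.88,0,0,0,0],[-4.15,1.88,0,0,0,0],[-4.15,1.88,0,0,0,0],[-4.15,1.88,0,0,0,0],[-4.15,1.88,0,0,0,0],[-4.15,1.87,0,0,0,0],[-4.15,1.87,0,0,0,0]]'
python3 -c "
from h import *
wrist('spindle_d');rel([643.4,-196.7,44])
import cv2
cv2.imwrite('pics/w3.png',get_image('wrist')[:,:,::-1])"
```

```text
time_s: 11.58
tcp_pos: [643.7, -198.6, 176.6]
eef_rot: [0.001, 0.656, 0.755, 0.0]
wrist_force: [0.9, -0.3, -1.3]
width: 55.7
gripper_force: 64.1
spindle_d [([627.8, -98.0, 11.9], 0.86), ([642.4, -193.9, 11.7], 0.82)]
t 11.68 tcp [ 645.2 -201.1  176.4] rot-to-go (tool) [ 0.003  0.002 -0.002] w 55.3
[643.4, -196.7, 44] now [ 0.49 -0.16 13.24] wanted [ 0.46 -0.12 13.24]
```

View pics/w3.png

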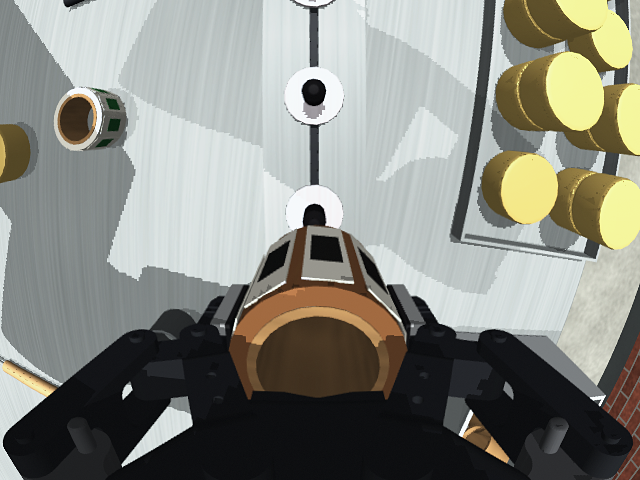

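The picture shows roll_75 held level and spindle_d's flange (314,213) directly below/ahead, in line with the row.

```bash
python3 -m creep '[[0.4,-0.1,3,0,0,0],[0,0,3,0,0,0],[0,0,3,0,0,0],[0,0,2,0,0,0],[0,0,1.3,0,0,0],[0,0,0.9,0,0,0],[0,0,0,0,0,0]]'
```

```text
time_s: 12.6
tcp_pos: [641.8, -193.4, 44.6]
eef_rot: [0.0, 0.656, 0.755, 0.0]
wrist_force: [-3.9, 1.7, 10.5]
width: 55.7
gripper_force: 64.2
```

```bash
python3 -m creep '[[0,0,0,0,0,0],[0,0,0,0,0,0],[0,0,0,0,0,0],[0,0,0,0,0,0]]' 8.54
python3 -m creep '[[0,0,-4,0,0,0],[0,0,-4,0,0,0],[0,0,-4,0,0,0],[0,0,-1,0,0,0],[0,0,0,0,0,0]]'
python3 -c "
from h import *
rel([430.4,-133.5,150])"
```

```text
time_s: 13.1
tcp_pos: [641.4, -193.3, 43.3]
eef_rot: [0.0, 0.656, 0.755, 0.0]
wrist_force: [0.1, -0.7, 0.0]
width: 85.3
gripper_force: 0.0
time_s: 13.72
tcp_pos: [641.6, -193.4, 173.6]
eef_rot: [0.0, 0.656, 0.755, 0.0]
wrist_force: [-0.8, 0.1, -0.6]
width: 85.8
gripper_force: 0.0
t 13.72 tcp [ 641.6 -193.4  173.6] rot-to-go (tool) [ 0.001  0.    -0.   ] w 85.8
[430.4, -133.5, 150] now [  8.89 -20.07   2.34] wanted [  8.89 -20.07   2.36]
```

```bash
python3 -m creep '[[2.2,-5,0.5,0,0,0],[2.2,-5,0.5,0,0,0],[2.2,-5,0.6,0,0,0],[2.3,-5.1,0.7,0,0,0],[0,0,0,0,0,0]]'
python3 -c "
from h import *
wrist('roll_45');rel([430.4,-133.5,14])"
```

```text
time_s: 14.35
tcp_pos: [424.3, -131.4, 148.5]
eef_rot: [-0.003, 0.656, 0.755, -0.001]
wrist_force: [0.6, -0.2, 0.0]
width: 85.4
gripper_force: 0.0
roll_45 [([431.7, -140.2, 1.5], 0.61), ([642.4, -194.8, 17.7], 0.55)]
t 14.45 tcp [ 429.6 -133.4  149.7] rot-to-go (tool) [-0.001 -0.    -0.   ] w 85.6
[430.4, -133.5, 14] now [-0.03  0.08 13.57] wanted [-0.02  0.07 13.57]
```

```bash
python3 -m creep '[[-0.2,0.1,4,0,0,0],[0,0,4,0,0,0],[0,0,4,0,0,0],[0,0,1.6,0,0,0],[0,0,0,0,0,0]]' && python3 -m creep '[[0,0,0,0,0,0],[0,0,0,0,0,0],[0,0,0,0,0,0],[0,0,0,0,0,0],[0,0,0,0,0,0]]' 4
python3 -m creep '[[0,0,-4,0,0,0],[0,0,-4,0,0,0],[0,0,-4,0,0,0],[0,0,-3,0,0,0]]'
python3 -c "
from h import *
rel([612.8,-1,165],[612.8,-1,34])"
```

```text
time_s: 15.08
tcp_pos: [431.4, -135.3, 12.7]
eef_rot: [-0.001, 0.655, 0.755, -0.0]
wrist_force: [-0.4, 0.2, 0.8]
width: 85.3
gripper_force: 0.0
time_s: 15.7
tcp_pos: [432.0, -135.6, 15.4]
eef_rot: [0.001, 0.655, 0.755, 0.0]
wrist_force: [0.2, 1.0, 8.6]
width: 52.1
gripper_force: 61.3
time_s: 16.2
tcp_pos: [431.7, -135.5, 166.9]
eef_rot: [0.001, 0.656, 0.755, 0.0]
wrist_force: [0.4, -0.4, -0.2]
width: 52.0
gripper_force: 63.2
t 16.2 tcp [ 431.7 -135.5  166.9] rot-to-go (tool) [0.002 0.001 0.   ] w 52.0
[612.8, -1, 165] now [10.77 19.82  0.22] wanted [10.77 19.82  0.19]
[612.8, -1, 34] now [ 0.02 -0.03 13.1 ] wanted [ 0.   0.  13.1]
```

```bash
python3 -m creep '[[2.7,5,0,0,0,0],[2.7,5,0,0,0,0],[2.7,5,0,0,0,0],[2.7,4.8,0,0,0,0],[0,0,0,0,0,0]]'
python3 -c "
from h import *
wrist('spindle_b');rel([612.8,-1,34])
import cv2
cv2.imwrite('pics/w4.png',get_image('wrist')[:,:,::-1])"
```

```text
time_s: 16.82
tcp_pos: [614.9, 1.8, 165.1]
eef_rot: [0.001, 0.655, 0.756, 0.001]
wrist_force: [-0.4, 0.1, -0.1]
width: 51.7
gripper_force: 63.4
spindle_b [([617.0, -5.6, 12.0], 0.92), ([604.5, 92.2, 15.4], 0.68)]
t 16.93 tcp [ 6.118e+02 -2.000e-01  1.646e+02] rot-to-go (tool) [-0.     0.     0.001] w 51.8
[612.8, -1, 34] now [-0.09  0.09 13.06] wanted [-0.09  0.09 13.06]
```

View pics/w4.png

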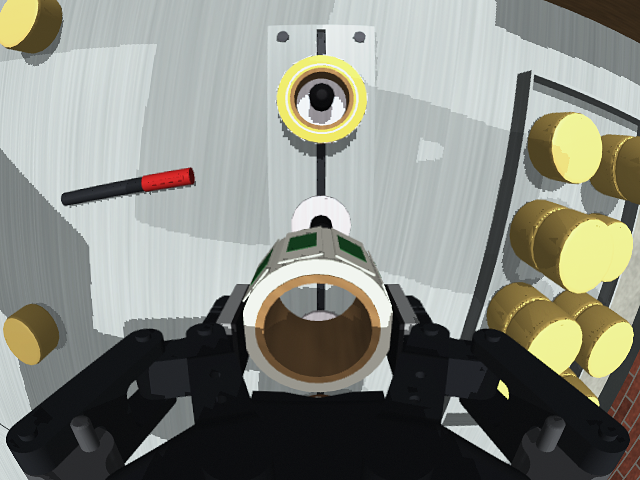

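Roll_45 is held level, spindle_b (321,212) lies in line, and roll_30 (321,98) is concentric on spindle_a.

```bash
python3 -m creep '[[-0.2,0.15,3,0,0,0],[0,0,3,0,0,0],[0,0,3,0,0,0],[0,0,2,0,0,0],[0,0,1.3,0,0,0],[0,0,0.9,0,0,0],[0,0,0,0,0,0]]'
```

```text
time_s: 17.85
tcp_pos: [613.8, -2.7, 33.1]
eef_rot: [0.0, 0.656, 0.755, 0.0]
wrist_force: [-0.1, 0.3, -0.3]
width: 51.5
gripper_force: 64.5
```

```bash
python3 -m creep '[[0,0,0.15,0,0,0],[0,0,0.15,0,0,0],[0,0,0,0,0,0]]'
```

```text
time_s: 18.23
tcp_pos: [614.0, -2.6, 32.8]
eef_rot: [0.001, 0.656, 0.755, 0.0]
wrist_force: [-16.9, -0.5, 53.2]
width: 51.8
gripper_force: 70.5
```

```bash
python3 -m creep '[[0,0,-0.2,0,0,0],[0,0,0,0,0,0],[0,0,0,0,0,0],[0,0,0,0,0,0],[0,0,0,0,0,0]]' 8.54
python3 -m creep '[[0,0,-4,0,0,0],[0,0,-4,0,0,0],[0,0,-4,0,0,0],[0,0,-1,0,0,0],[0,0,0,0,0,0]]'
python3 -c "
from h import *
rel([355,306.5,160])"
```

```text
time_s: 18.85
tcp_pos: [613.7, -2.3, 31.1]
eef_rot: [-0.0, 0.656, 0.755, -0.0]
wrist_force: [-0.6, 0.5, -0.3]
width: 85.5
gripper_force: 0.0
time_s: 19.48
tcp_pos: [613.9, -2.3, 161.5]
eef_rot: [0.0, 0.656, 0.755, 0.0]
wrist_force: [0.7, 0.1, -1.0]
width: 85.5
gripper_force: 0.0
t 19.48 tcp [613.9  -2.3 161.5] rot-to-go (tool) [0.001 0.    0.   ] w 85.5
[355, 306.5, 160] now [ 34.21 -21.3    0.13] wanted [ 34.21 -21.3    0.15]
```

```bash
python3 -m creep '[[4.28,-2.66,0,0,0,0],[4.28,-2.66,0,0,0,0],[4.28,-2.66,0,0,0,0],[4.28,-2.66,0,0,0,0],[4.28,-2.66,0,0,0,0],[4.28,-2.66,0,0,0,0],[4.28,-2.67,0,0,0,0],[4.25,-2.67,0,0,0,0]]'
python3 -c "
from h import *
wrist('roll_60');rel([355,306.5,20])"
```

```text
time_s: 20.48
tcp_pos: [353.0, 307.0, 160.0]
eef_rot: [-0.0, 0.656, 0.755, -0.001]
wrist_force: [0.5, 0.7, -0.3]
width: 85.3
gripper_force: 0.0
roll_60 [([361.4, 301.2, -3.1], 0.83), ([602.0, 97.8, 20.7], 0.82)]
t 20.57 tcp [351.4 308.5 160. ] rot-to-go (tool) [-0.003  0.001  0.004] w 85.4
[355, 306.5, 20] now [-0.24  0.37 14.  ] wanted [-0.25  0.33 14.  ]
```

```bash
python3 -m creep '[[-0.45,0.5,4,0,0,0],[0,0,3.5,0,0,0],[0,0,0,0,0,0]]'
python3 -c "
from h import *
import cv2
rel([358.5,304,20])
cv2.imwrite('pics/w5.png',get_image('wrist')[:,:,::-1])"
```

```text
time_s: 20.95
tcp_pos: [358.6, 301.0, 83.7]
eef_rot: [-0.001, 0.656, 0.755, -0.003]
wrist_force: [-0.3, 0.2, 0.6]
width: 85.8
gripper_force: 0.0
t 20.95 tcp [358.6 301.   83.7] rot-to-go (tool) [-0.005  0.003 -0.   ] w 85.8
[358.5, 304, 20] now [0.32 0.07 6.37] wanted [0.3  0.03 6.37]
```

View pics/w5.png

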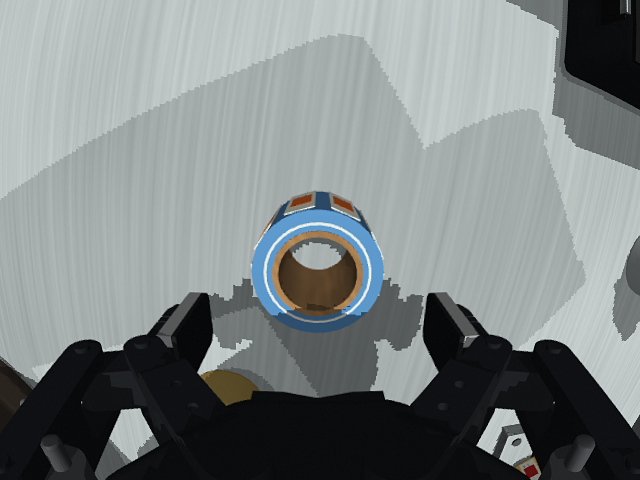

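Roll_60 (318,270) is midway between the pads (210 and 427).

```bash
python3 -m creep '[[0.1,0,3,0,0,0],[0,0,3.3,0,0,0],[0,0,0,0,0,0]]' && python3 -m creep '[[0,0,0,0,0,0],[0,0,0,0,0,0],[0,0,0,0,0,0],[0,0,0,0,0,0],[0,0,0,0,0,0]]' 4
python3 -m creep '[[0,0,-4,0,0,0],[0,0,-4,0,0,0],[0,0,-4,0,0,0],[0,0,-4,0,0,0],[0,0,-1,0,0,0],[0,0,0,0,0,0]]'
python3 -c "
from h import *
rel([628.2,-98.7,190],[628.2,-98.7,39])"
```

```text
time_s: 21.38
tcp_pos: [359.7, 303.1, 22.9]
eef_rot: [-0.0, 0.656, 0.755, -0.001]
wrist_force: [-0.4, 0.4, 0.7]
width: 85.5
gripper_force: 0.0
time_s: 22.0
tcp_pos: [360.8, 304.1, 25.3]
eef_rot: [0.0, 0.656, 0.755, 0.001]
wrist_force: [-2.4, -2.8, 15.7]
width: 63.0
gripper_force: 61.5
time_s: 22.75
tcp_pos: [360.5, 303.9, 194.3]
eef_rot: [0.0, 0.656, 0.755, 0.001]
wrist_force: [-0.3, 0.3, -2.2]
width: 63.3
gripper_force: 66.7
t 22.75 tcp [360.5 303.9 194.3] rot-to-go (tool) [ 0.002 -0.001  0.   ] w 63.3
[628.2, -98.7, 190] now [-43.62  20.85   0.42] wanted [-43.62  20.85   0.43]
[628.2, -98.7, 39] now [-0.02 -0.03 15.1 ] wanted [ 0.   0.  15.1]
```

```bash
python3 -m creep '[[-5,2.4,0,0,0,0],[-5,2.4,0,0,0,0],[-5,2.4,0,0,0,0],[-5,2.4,0,0,0,0],[-5,2.4,0,0,0,0],[-5,2.4,0,0,0,0],[-5,2.4,0,0,0,0],[-5,2.4,0,0,0,0]]'
python3 -m creep '[[-3.6,1.65,0,0,0,0],[0,0,0,0,0,0],[0,0,0,0,0,0]]'
python3 -c "
from h import *
wrist('spindle_c');rel([628.2,-98.7,44])
import cv2
cv2.imwrite('pics/w6.png',get_image('wrist')[:,:,::-1])"
```

```text
time_s: 23.75
tcp_pos: [606.5, -67.0, 191.5]
eef_rot: [-0.001, 0.656, 0.755, -0.001]
wrist_force: [0.4, 0.4, -0.8]
width: 63.6
gripper_force: 66.7
time_s: 24.12
tcp_pos: [626.8, -98.2, 191.8]
eef_rot: [-0.001, 0.656, 0.755, -0.001]
wrist_force: [-0.1, 1.1, -0.8]
width: 63.4
gripper_force: 66.7
spindle_c [([611.8, -5.1, 10.3], 0.67), ([627.9, -98.8, 15.0], 0.55)]
t 24.23 tcp [627.  -97.7 192.6] rot-to-go (tool) [-0.001 -0.001  0.001] w 63.2
[628.2, -98.7, 44] now [-0.13  0.12 14.86] wanted [-0.12  0.1  14.86]
```

View pics/w6.png

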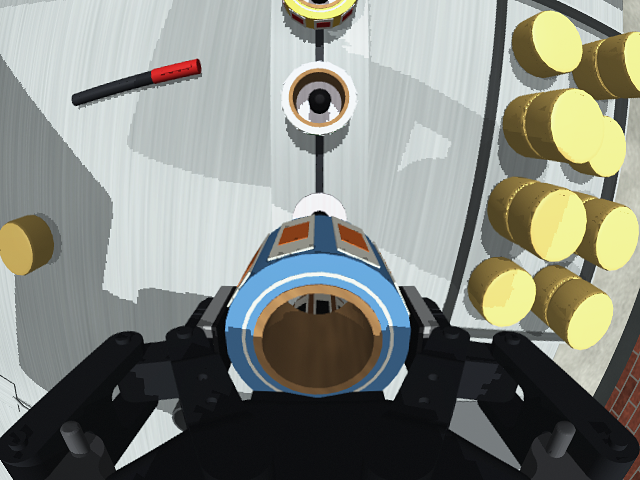

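Roll_60 is held level with spindle_c (318,205) in line, and roll_45 (319,98) is on spindle_b.

```bash
python3 -m creep '[[-0.1,0.1,4,0,0,0],[0,0,4,0,0,0],[0,0,3,0,0,0],[0,0,2,0,0,0],[0,0,1,0,0,0],[0,0,0.8,0,0,0],[0,0,0,0,0,0]]'
```

```text
time_s: 25.15
tcp_pos: [629.2, -99.5, 45.5]
eef_rot: [0.0, 0.656, 0.755, 0.0]
wrist_force: [-0.7, 0.6, -0.9]
width: 63.4
gripper_force: 66.7
```

```bash
python3 -m creep '[[0,0,0.1,0,0,0],[0,0,0.1,0,0,0],[0,0,0,0,0,0]]'
```

```text
time_s: 25.52
tcp_pos: [629.6, -99.7, 44.4]
eef_rot: [0.001, 0.656, 0.755, 0.0]
wrist_force: [-1.6, 0.8, 8.3]
width: 63.5
gripper_force: 67.7
```

Contact: seated. Release, rise, and check.

```bash
python3 -m creep '[[0,0,0,0,0,0],[0,0,0,0,0,0],[0,0,0,0,0,0],[0,0,0,0,0,0]]' 8.54
python3 -m creep '[[0,0,-4,0,0,0],[0,0,-4,0,0,0],[0,0,-4,0,0,0],[0,-5,-4,0,0,0],[0,-5,0,0,0,0],[0,-5,0,0,0,0],[0,0,0,0,0,0]]'
python3 -c "
from h import *
import cv2
im=get_image('scene')
for l in ['roll_30']:print([(np.round(d['location'],1).tolist(),round(d['score'],2)) for d in finder.tip_of('scene',l)])
cv2.imwrite('pics/f1.png',cv2.resize(im[200:370,270:450],None,fx=3.3,fy=3.3)[:,:,::-1])
im=get_image('top')
cv2.imwrite('pics/f2.png',cv2.resize(im[140:250,150:460],None,fx=2.5,fy=2.5)[:,:,::-1])"
```

```text
time_s: 26.02
tcp_pos: [629.1, -99.5, 43.3]
eef_rot: [-0.0, 0.656, 0.755, -0.0]
wrist_force: [-0.3, 0.0, 0.5]
width: 85.3
gripper_force: 0.0
time_s: 26.9
tcp_pos: [478.4, -120.4, 202.5]
eef_rot: [-0.001, 0.656, 0.755, -0.0]
wrist_force: [1.2, -0.3, 0.1]
width: 85.5
gripper_force: 0.0
[([640.3, -194.4, 17.3], 0.96), ([632.1, -99.3, 20.7], 0.67), ([614.4, 3.5, 17.0], 0.62), ([598.7, 97.2, 19.0], 0.6)]
```

View pics/f1.png

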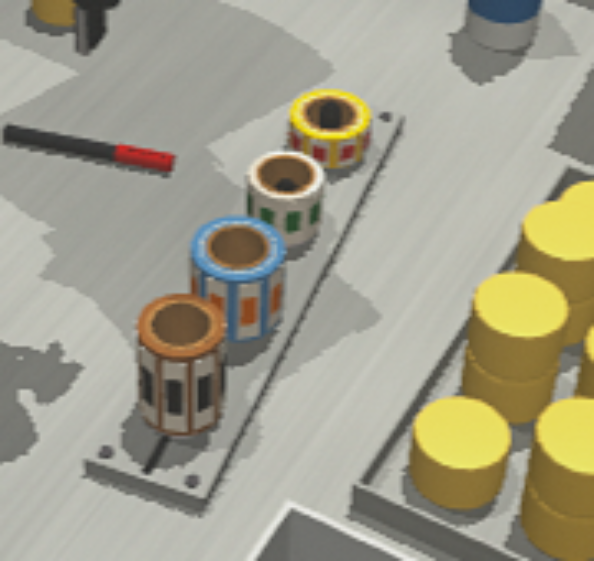

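View pics/f2.png

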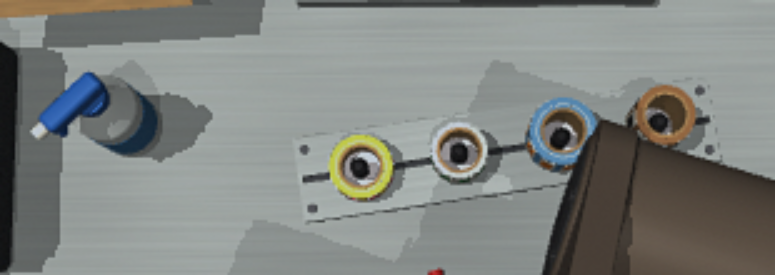

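Both pictures show the four rolls upright and down on their spindles in the order yellow, white, blue, brown from the printer's end, with the posts inside the cores. The bottle is standing and the gripper is clear.

```bash
python3 -c "
from rig import ctrl
print(ctrl.hand_in())"
```

```text
the job is handed in; nothing more can be done
None
```

I put all four rolls on their spindles, running 30, 45, 60, 75 mm from the printer's end. The last pictures show them upright and fully down with the spray bottle still standing. I handed the job in at about 27 s; no verdict came back.

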